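# Fill and shut the pod chest, close up the row and stack the cartons on it

### The arm

A 6-joint arm with a two-finger parallel gripper is mounted at the origin on a cart in front of the work surface, level with it; the furniture and walls round the work are solid. World frame = base frame: x ahead of the robot, y to its left, z up, the work surface at z = 0. Lengths are in m, angles in rad, forces in N, time in s.
With the tool pointing down it reaches from about 0.375 to 0.75 m from the base axis. Payload 9 kg.
Tool frame: the origin (TCP) lies midway between the tips of the shut fingers; the grasp point (between the pads) lies 19 mm behind it (ctrl.grip_depth is the distance from the TCP to the grasp point, in m); z points along the fingers, y is the line along which they close (so a half turn about z gives the same grasp; the last joint's range is limited). The gripper opens to 85 mm and grips with 20 to 120 N. Pads are 22 mm wide; open, the fingers measure 114 mm over their backs; the gripper's body (76 mm by 85 mm) begins 54 mm behind the grasp point. The pads swing forward as they close: fully open they stand 13 mm farther back than shut.
Start: joints at [-1.539, 0.104, 0.097, 1.564, 0, 1.353], TCP at [0.148, -0.581, 0.231] pointing down, gripper open.
Joint ranges: [-2.99, 2.99], [-0.84, 1.86], [-1.1, 1.16], [-1.84, 2.11], [-1.51, 1.56], [-3.14, 3.14]. Speed limits (rad/s): [2.22, 2.22, 2.57, 3.14, 3.14, 3.14].

### API

Orientations are given as a unit quaternion [x, y, z, w].
In Python, from station import ctrl gives the robot as it stands.
- The arm moves only by the tool servo_tool, never from a script. Its argument "moves" is a list of rows, each a list of 5 numbers: the shift along the tool's x, y, z in cm, then the turn about the tool's z in rad, then the closure, from 0 (fully open) to 1 (shut). In form: [[dx, dy, dz, twist, claw], ...]. A call has 1 to 12 rows; each row is the pose to reach, as a shift and turn from the pose commanded when the call began, along the tool's axes at that moment; what a row does not reach only later rows make up. A row lasts 1/12 s, in which the tool goes at most 41.7 mm and 7.16 degrees, less where a joint would pass 70% of its speed; a pose out of reach is approached as far as the arm can. A call with a gripper value outside its range is refused whole. The fingers move at their own pace and stop on an object; "squeeze" is the grip in N (left out, the last holds). Time passes only in rows, so rows that repeat a pose let the fingers close. It gives the time, the measured TCP pose, the force, the opening and the grip force at its end, in the units of the state.
- ctrl.read_state(): the state, without advancing time (a new reading comes with each control period).
- ctrl.capture(name): name is "scene" or "top"; returns a dict with "image" (400x640x3 uint8, red, green, blue), "fx", "fy", "cx", "cy" (pixels), "distortion" ([k1, k2, p1, p2, k3] as OpenCV has them; the pictures are not rectified), "cam_to_world" (4x4, takes a point from camera to world coordinates). Camera axes: x right, y down, z forward; pixel columns grow to the right and rows downward; lengths in m; the calibration is good to about 2 mm. A picture is of the moment at which its call begins. There is no depth.
- ctrl.close_job(): hands the job in; it is judged then, once.
The state is a dict: "clock": time; "joint_pos": joint angles; "joint_velocities": joint speeds; "joint_torque": joint torques, N m; "eef_pos": TCP position; "ee_rot": TCP orientation; "contact_force": force on the tool from outside, world axes, zero at the start; "torque": the same for the moment, N m; "finger_gap": finger opening in m; "finger_force": force on a finger pad.
Only numpy, scipy, OpenCV 4.12 (cv2) and the standard library are available. Lean on these libraries where they do the work, as an engineer would, in place of code of your own. Each camera call takes 0.05 s, during which the arm holds its last target. There are 200 camera calls.

### The job

Put the two or three coffee pods that stand close to the left of the open wooden chest (not those by the wall) into it, then press its lid down until the catch clicks fully shut. Push the chest sideways until its end is flush against the big black carton beside it, and stack the other closed black cartons that stand free on the worktop (not those by the wall) in one square column in the middle of the chest's lid, each lengthwise along the chest and the larger one, if it is there, at the bottom. Leave the flat tin, the mug and the spice jar where they are.

Things in the scene. Friction and masses are not known exactly. Their poses are not given: they have to be found in the camera images.
- chest: low chest of pale wood with brass fittings, 130 (x) x 180 (y) x 68 mm (z, lid shut), 0.9 kg, loose on the worktop. Origin: centre of its underside; x points from its front (clip side) to its hinge side, y along its length, z up. Walls and floor are 7 mm thick, rim of the walls 59 mm high, so inside it is 116 x 166 mm and 52 mm deep. Its -y end faces the big carton, 25 to 65 mm away at the start; it slides under a push of about 4 to 8 N
- chest_lid (a joint): lid of the chest in rad: 0 = shut (lid 9 mm thick, its top level at 68 mm), grows as the front edge swings up and back, 1.75 at most. A stiff hinge lets it stay where it is left (1 to 2 N at the front edge moves it). At about 0.06 the clip on its front edge meets the sprung nose of the catch and rests on it; some 6 to 9 N more, pressed down near the front edge, force it past, and the catch then holds it at 0
- lid_front (a point): middle of the lid's front edge, on its outer (top) face; 130 mm from the hinge axis. A brass clip, 24 mm wide, hangs 8 mm in front of the edge and 15 mm below it
- lid_hinge (a point): middle of the lid's hinge axis: in the chest's frame x = 65 mm, y = 0, z = 59 mm; the axis runs along the chest's y
- big_carton: big closed black carton, 90 (its x) x 200 (its y) x 120 mm, full and fixed, standing to the right of the chest as the robot sees it. Origin: centre of its underside; its x axis points to the chest. The face that the chest has to meet is at x = 45 mm in its frame, so that the chest's origin lies at x = 135 to 136 mm when flush; their ends need not be level
- carton_large: larger closed black carton, 68 (x) x 155 (y) x 98 mm (z), 0.2 kg, upright; grasp across x. Origin: centre of its underside. May be absent
- carton_small_a: smaller closed black carton, 68 (x) x 130 (y) x 88 mm (z), 0.15 kg, upright; grasp across x. Origin: centre of its underside. May be absent
- carton_small_b: another, the same as carton_small_a. May be absent
- pod_a: loose coffee pod (white cup with a rim), 50 mm wide at the rim on top, tapering to about 36 mm at the foot, 43 mm high, 14 g, standing upright. Origin: centre of its underside. Stands between the chest and the cartons on the left. May be absent
- pod_b: loose coffee pod (green cup with a rim), 50 mm wide at the rim on top, tapering to about 36 mm at the foot, 43 mm high, 14 g, standing upright. Origin: centre of its underside. Stands between the chest and the cartons on the left. May be absent
- pod_c: loose coffee pod (brown cup with a rim), 50 mm wide at the rim on top, tapering to about 36 mm at the foot, 43 mm high, 14 g, standing upright. Origin: centre of its underside. Stands between the chest and the cartons on the left. May be absent
- flat_tin: bystander: flat round food tin, 86 mm across, 40 mm high; origin: centre of its underside
- mug: bystander: striped mug with a handle, 86 x 120 x 101 mm; origin: centre of its underside
- spice_jar: bystander: spice jar with a yellow cap, 42 mm across, 96 mm high; origin: centre of its underside
Things that resemble listed ones, but are neither listed nor needed, are in the scene too. What is shaped like the carton_small_a but turquoise is not meant.

How it is judged:
By the outcome, as a careful person would: the job done as asked, in the order asked, and still so for the second after the job is handed in, with the robot touching nothing.
Of carton_large, carton_small_a, carton_small_b only 2 to 3 are there at a start; the rules pass over those that are not, and their reading is None.
Of pod_a, pod_b, pod_c only 2 to 3 are there at a start; the rules pass over those that are not, and their reading is None.
At some moment in a run one of pod_a, pod_b, pod_c, chest may be knocked a few centimetres aside while the robot is not near it.
It also fails if it takes over 210 s, if anything falls off the work surface, if the arm or the gripper's body presses on something with over 40 N, if the wrist force passes 120 N, or if a joint passes its speed limit or range.

## Working session

There is one attempt and no reset: what is moved stays moved. The work goes in short steps, Python scripts to look and compute and a tool call to move; the robot and the scene stay as the last step left them, time stands still between calls to the robot, and variables do not carry over. Pictures are saved under pics/ and viewed, at most 14 in all, crops included, and the job is handed in when it is done.

Besides the shell and the picture viewer there is one more tool, called after "Emit:" by a JSON object that holds its "name" and its "arguments". servo_tool: Moves the arm, as the interface text tells. Its arguments: {"type":"object","properties":{"moves":{"type":"array"},"squeeze":{"type":"number"}},"required":["moves"]}

```bash
mkdir -p pics; ls
cat > h.py <<'E'
import numpy as np, cv2
from station import ctrl
def cap(n,fn=None):
    c=ctrl.capture(n)
    if fn: cv2.imwrite('pics/'+fn,c['image'][:,:,::-1])
    return c
def K(c): return np.array([[c['fx'],0,c['cx']],[0,c['fy'],c['cy']],[0,0,1.]])
def ray(c,uv):
    p=cv2.undistortPoints(np.array(uv,float).reshape(-1,1,2),K(c),np.array(c['distortion'],float)).reshape(-1,2)
    T=np.array(c['cam_to_world']); d=np.c_[p,np.ones(len(p))]@T[:3,:3].T
    return T[:3,3],d
def onz(c,uv,z):
    o,d=ray(c,uv); return o+d*((z-o[2])/d[:,2])[:,None]
def proj(c,P):
    T=np.linalg.inv(np.array(c['cam_to_world'])); r,_=cv2.Rodrigues(T[:3,:3])
    return cv2.projectPoints(np.array(P,float).reshape(-1,1,3),r,T[:3,3],K(c),np.array(c['distortion'],float))[0].reshape(-1,2)
E
python3 - <<'E'
from h import *
for n in('scene','top'):
    c=cap(n,n+'0.png'); print(n,c['fx'],c['cx'],c['cy'],np.round(c['cam_to_world'],3).tolist(),c['distortion'])
print(ctrl.read_state())
E
```

```text
pics
scene 507.30054586241323 320.2150463619851 201.99950857053037 [[-0.612, -0.578, 0.54, -0.157], [-0.791, 0.444, -0.421, 0.811], [0.003, -0.685, -0.729, 1.103], [0.0, 0.0, 0.0, 1.0]] [-0.06205712  0.          0.          0.          0.        ]
top 454.36145535345156 317.4022846951768 195.46505641269704 [[-0.005, -0.983, 0.186, 0.362], [-1.0, 0.0, -0.024, 0.242], [0.023, -0.186, -0.982, 1.192], [0.0, 0.0, 0.0, 1.0]] [-0.08682413  0.          0.          0.          0.        ]
{'clock': 0.1, 'joint_pos': array([-1.53871032e+00,  1.04642660e-01,  9.65474105e-02,  1.56386911e+00,
       -1.29911464e-06,  1.35313371e+00]), 'joint_velocities': array([-0.0012971 , -0.00238231,  0.00281119, -0.0009217 , -0.00127533,
        0.00143253]), 'joint_torque': array([ 8.34219740e-03, -5.58212650e+01,  5.04715204e+01,  1.31618947e-02,
       -1.79519820e-04,  1.11803985e-05]), 'eef_pos': array([ 0.14831745, -0.58108502,  0.23059847]), 'ee_rot': array([ 9.92213160e-01,  1.24550007e-01,  5.34653998e-05, -5.81564271e-04]), 'contact_force': array([ 0.1339222 , -0.77658941,  0.29573995]), 'torque': array([-0.02224247, -0.01963352, -0.01405193]), 'finger_force': 0.0, 'finger_gap': 0.08527786442990336}
```

View pics/scene0.png

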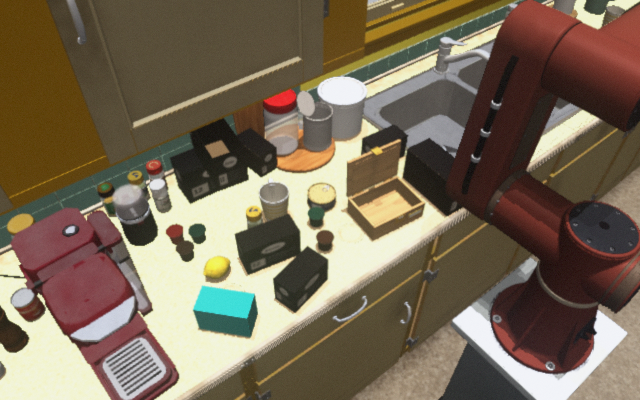

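View pics/top0.png

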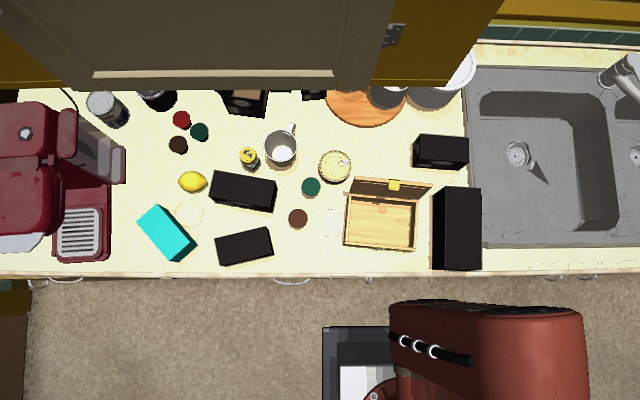

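The scene shows:
- **Chest:** top view (381,215), with the lid standing open on the far side.
- **Big carton:** (456,228).
- **Black carton candidates:** (243,191), (244,246) and (440,152). Others sit by the wall at (245,100) and (315,95).
- **Turquoise box:** (165,232), not wanted.
- **Pod candidates:** green (311,187), brown (298,218), and pale circles at (329,222) and (190,212). The trio at (182,119), (200,132) and (178,145) is by the wall.

I'll check these in close crops.

Run:
```python
from h import *
t=cv2.imread('pics/top0.png'); s=cv2.imread('pics/scene0.png')
a=cv2.resize(t[125:275,170:490],None,fx=2.5,fy=2.5,interpolation=3)
b=cv2.resize(s[110:250,220:470],None,fx=1.6,fy=1.6,interpolation=3)
im=np.zeros((600,800,3),np.uint8); im[:375,:800]=a; im[375:599,:400]=b
c=cv2.resize(s[110:190,330:470],(390,223),interpolation=3); im[375:598,405:795]=c
cv2.imwrite('pics/crop0.png',im)
c=cap('top')
def p(uv,z): return np.round(onz(c,[uv],z)[0],3).tolist()
for n,uv in dict(green=(311,187),brown=(298,218),white=(329,222),white2=(190,212),wg=(200,132)).items(): print(n,p(uv,.043))
print('back carton top',[p(u,.088) for u in [(416,134),(468,139),(468,168),(413,163)]])
g=cv2.cvtColor(c['image'],cv2.COLOR_RGB2GRAY)
m=(c['image'].max(2)<45).astype(np.uint8)
n,l,st,ce=cv2.connectedComponentsWithStats(m)
for i in range(1,n):
    if st[i,4]>300: print(st[i],ce[i])
```

```text
green [0.602, 0.231, 0.043]
brown [0.521, 0.265, 0.043]
white [0.511, 0.186, 0.043]
white2 [0.537, 0.541, 0.043]
wg [0.751, 0.525, 0.043]
back carton top [[0.732, -0.038, 0.088], [0.72, -0.174, 0.088], [0.642, -0.168, 0.088], [0.655, -0.027, 0.088]]
[142  90  35  22 429] [162.64102564 101.17948718]
[215  90  77  29 776] [247.14046392 103.16237113]
[ 45 105  19  71 434] [ 53.74193548 138.4562212 ]
[ 413  134   56   36 1662] [440.91636582 151.30264741]
[ 209  171   68   42 1940] [243.31701031 190.68608247]
[ 45 175  25  61 529] [ 57.06427221 207.75614367]
[ 432  186   50   85 3883] [456.97347412 228.79268607]
[ 215  227   59   39 1507] [243.05773059 246.06104844]
[ 322  299  250  101 4699] [421.15769313 336.4071079 ]
```

View pics/crop0.png

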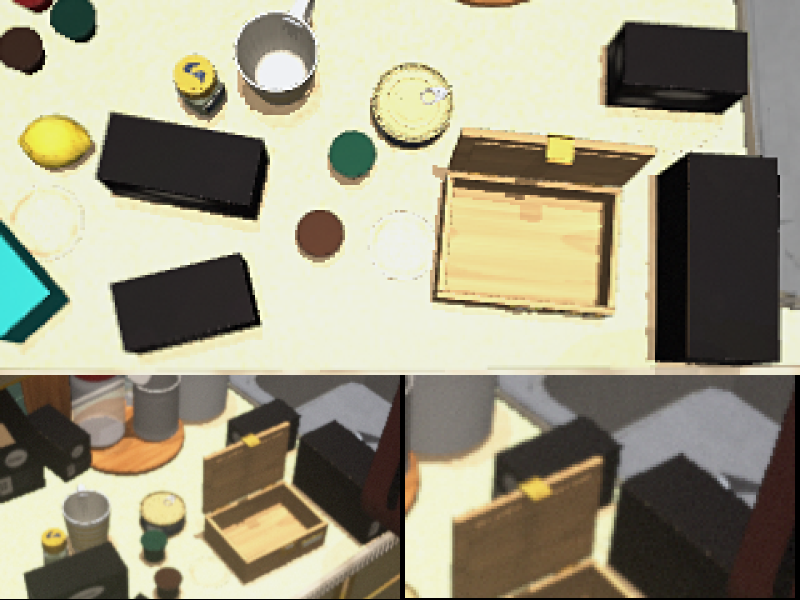

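The pale circles are flat rings on the counter: they're about 70 mm wide and nothing stands up in the scene view. That leaves two pods, green and brown. Before moving, I'll measure the three cartons, the chest and the wall distance.

Run:
```python
from h import *
def gam(i): return (255*(i/255.)**.4).astype(np.uint8)
t=cv2.imread('pics/top0.png'); s=cv2.imread('pics/scene0.png')
im=np.zeros((600,800,3),np.uint8)
def put(src,x0,y0,w,h,X,Y,f): im[Y:Y+h*f,X:X+w*f]=gam(cv2.resize(src[y0:y0+h,x0:x0+w],None,fx=f,fy=f,interpolation=1))
put(t,405,125,80,60,0,0,5)       # back carton top
put(t,200,165,80,50,400,0,5)  # left1
put(t,205,220,80,50,400,250,5) # left2
put(s,350,115,100,60,0,300,4)  
put(s,230,210,100,100,400,500,1)
put(t,425,180,62,100,520,500,1)
put(t,340,170,95,50,0,540,1)
cv2.imwrite('pics/crop1.png',im)
```

```text
(no output)
```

View pics/crop1.png

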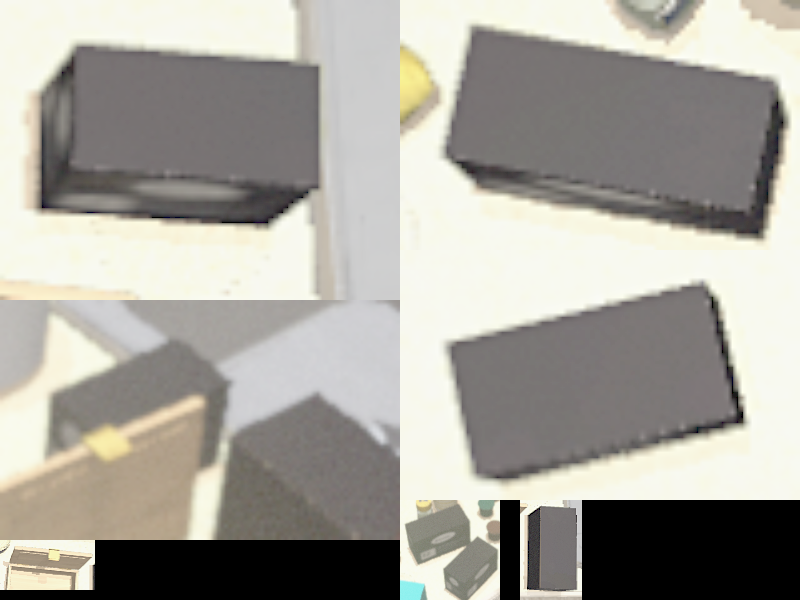

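The crop shows the three carton top faces clearly. Back carton at (420,134)–(469,162), left-far carton at (209,170)–(276,207), left-near carton at (215,227)–(273,265).

```bash
cat >> h.py <<'E'
def quad(c,q,z):
    P=onz(c,q,z); s=[np.linalg.norm(P[i]-P[(i+1)%4])*1e3 for i in range(4)]
    e=(P[1]-P[0]+P[2]-P[3]); return P.mean(0)[:2].round(4),np.round(s),round(float(np.arctan2(e[1],e[0])),3)
def tool():
    s=ctrl.read_state(); from scipy.spatial.transform import Rotation as R
    return s,np.array(s['eef_pos']),R.from_quat(s['ee_rot']).as_matrix()
def go(x,y,z,phi):
    """needed shift in cm along tool axes and twist so TCP at xyz and tool y axis along world angle phi (mod pi)"""
    s,p,M=tool(); d=M.T@(np.array([x,y,z])-p)*100
    v=M.T@np.array([np.cos(phi),np.sin(phi),0]); tw=np.arctan2(-v[0],v[1])
    alt=tw-np.pi if tw>0 else tw+np.pi
    return d.round(1),round(tw,3),'alt',round(alt,3),'j6',round(s['joint_pos'][5],2)
E
python3 - <<'E'
from h import *
c=cap('top'); s=cap('scene')
print('back',quad(c,[(420,134),(469,138),(468.6,162.4),(418.6,159)],.088))
for z in(.088,.098):
  print('L1',z,quad(c,[(214.4,170),(275.6,180.6),(271.4,207.4),(209,196)],z))
  print('L2',z,quad(c,[(214.6,238.4),(267,226.6),(273.4,254),(220.6,265)],z))
print('big',quad(c,[(445.5,187),(481,187.5),(481.5,269.5),(443.5,269.5)],.12))
# pods: colour masks in both views
for n,i in(('top',c),('scene',s)):
  hsv=cv2.cvtColor(i['image'],cv2.COLOR_RGB2HSV)
  for nm,lo,hi in(('green',(65,80,20),(95,255,160)),('brown',(0,60,30),(14,200,140)),('wood',(10,70,90),(24,200,255))):
    m=cv2.inRange(hsv,lo,hi); k,l,st,ce=cv2.connectedComponentsWithStats(m)
    for j in range(1,k):
      x,y=ce[j]
      if 30<st[j,4]<4000 and ((n=='top' and 280<x<430 and 150<y<260) or (n=='scene' and 290<x<440 and 130<y<260)): print(n,nm,st[j],ce[j].round(1), onz(i,[ce[j]],.043 if n=='top' else .035).round(3))
ch=[(443,178),(617,185),(614,315),(433,300)]
for z in (.059,0):print('chest guess',quad(c,[(x/2.5+170,y/2.5+125) for x,y in ch],z))
# back wall position: decoy carton row tops
print('wallpt',onz(c,[(245,92),(130,85),(460,45)],.1).round(3), onz(s,[(330,70)],.0))
for P in [(.6,.0,0),(.687,-.1,0)]: print(proj(c,[P]),proj(s,[P]))
E
```

```text
back (array([ 0.6942, -0.1094]), array([129.,  65., 130.,  67.]), -1.64)
L1 0.088 (array([0.5892, 0.4015]), array([156.,  68., 157.,  67.]), -1.75)
L2 0.088 (array([0.4469, 0.3946]), array([130.,  69., 130.,  66.]), -1.357)
L1 0.098 (array([0.5871, 0.4   ]), array([154.,  68., 156.,  66.]), -1.75)
L2 0.098 (array([0.4462, 0.3932]), array([129.,  68., 128.,  66.]), -1.357)
big (array([ 0.4859, -0.1342]), array([ 89., 200.,  93., 200.]), -1.584)
top green [302 178  18  18 255] [310.5 186.3] [[0.604 0.233 0.043]]
top brown [289 209  18  19 275] [297.4 218.1] [[0.521 0.266 0.043]]
top wood [410 143   3  24  56] [411.1 154.5] [[ 0.69  -0.033  0.043]]
top wood [318 155  16  31  64] [322.  170.8] [[0.645 0.203 0.043]]
top wood [354 176  36  10 173] [372.6 179.8] [[0.621 0.071 0.043]]
top wood [399 180  34   7 125] [415.6 183.4] [[ 0.612 -0.042  0.043]]
top wood [399 185  27   4  34] [411.2 186.7] [[ 0.603 -0.03   0.043]]
top wood [301 188  17  11  52] [307.6 195.3] [[0.58  0.24  0.043]]
top wood [ 342  191   77   62 2063] [378.9 221. ] [[0.513 0.058 0.043]]
top wood [289 209  14   9  36] [2
[... 356 characters left out ...]
[[0.526 0.265 0.035]]
scene wood [ 264  124   98   49 1665] [303.9 151.6] [[0.841 0.101 0.035]]
scene wood [307 183  30  30 186] [322.1 195.7] [[0.651 0.175 0.035]]
scene wood [307 219  27  35 326] [322.4 236.7] [[0.529 0.269 0.035]]
scene wood [431 228  24  27 103] [437.3 241.3] [[0.326 0.032 0.035]]
chest guess (array([0.5071, 0.0554]), array([179., 133., 183., 124.]), -1.636)
chest guess (array([0.5146, 0.0456]), array([188., 140., 192., 131.]), -1.636)
wallpt [[ 0.839  0.401  0.1  ]
 [ 0.861  0.701  0.1  ]
 [ 0.98  -0.169  0.1  ]] [[ 1.20598289 -0.29637416  0.        ]]
[[396.71833069 191.04812777]] [[377.2842733  188.17245096]]
[[431.53864879 159.9706758 ]] [[382.15520591 159.734051  ]]
```

Sizes match. Left-far is the large carton, left-near is a small one, and the back one is exactly 129×66 mm and stands about 0.2 m clear of the wall, so it's the other small one. Both pods agree in the two views. First reach is the green pod at (0.604,0.233), gripping along 0.65 rad to stay clear of the tin.

Run:
```python
from h import *
print(go(.604,.232,.26,.65))
```

```text
(array([ 64.3, -67.5,  -2.9]), np.float64(-1.971), 'alt', np.float64(1.171), 'j6', np.float64(1.35))
```

Emit:
{"name": "servo_tool", "arguments": {"moves": [[0,0,-3,0,0.1],[64.3,-67.5,-3,-1.97,0.1],[64.3,-67.5,-3,-1.97,0.1],[64.3,-67.5,-3,-1.97,0.1],[64.3,-67.5,-3,-1.97,0.1],[64.3,-67.5,-3,-1.97,0.1],[64.3,-67.5,-3,-1.97,0.1],[64.3,-67.5,-3,-1.97,0.1],[64.3,-67.5,-3,-1.97,0.1],[64.3,-67.5,-3,-1.97,0.1],[64.3,-67.5,-3,-1.97,0.1],[64.3,-67.5,-3,-1.97,0.1]], "squeeze": 20}}

```text
clock: 1.25
eef_pos: [0.3731, -0.1798, 0.2615]
ee_rot: [0.686, 0.728, -0.0, 0.0]
contact_force: [0.5, 0.1, -0.6]
finger_gap: 0.0769
finger_force: 0.0
```

Run:
```python
from h import *
print(go(.604,.232,.2,.65),tool()[1],tool()[0]['contact_force'])
```

```text
(array([39.7, 25.5,  6.1]), np.float64(-0.59), 'alt', np.float64(2.551), 'j6', np.float64(0.74)) [ 0.37307007 -0.17982571  0.2614669 ] [ 0.45249062  0.06057556 -0.63816397]
```

Emit:
{"name": "servo_tool", "arguments": {"moves": [[39.7,25.5,0,-0.59,0.1],[39.7,25.5,0,-0.59,0.1],[39.7,25.5,0,-0.59,0.1],[39.7,25.5,0,-0.59,0.1],[39.7,25.5,0,-0.59,0.1],[39.7,25.5,0,-0.59,0.1],[39.7,25.5,0,-0.59,0.1],[39.7,25.5,0,-0.59,0.1],[39.7,25.5,0,-0.59,0.1],[39.7,25.5,0,-0.59,0.1],[39.7,25.5,0,-0.59,0.1],[39.7,25.5,0,-0.59,0.1]]}}

```text
clock: 2.25
eef_pos: [0.6067, 0.2329, 0.2592]
ee_rot: [0.446, 0.895, -0.0, -0.001]
contact_force: [-0.3, -0.7, -0.2]
finger_gap: 0.0769
finger_force: 0.0
```

```bash
cat >> h.py <<'E'
def pods(n='top',z=.043):
    i=cap(n); hsv=cv2.cvtColor(i['image'],cv2.COLOR_RGB2HSV)
    for nm,lo,hi in(('green',(65,80,20),(95,255,160)),('brown',(0,60,30),(14,200,140))):
        m=cv2.inRange(hsv,lo,hi); k,l,st,ce=cv2.connectedComponentsWithStats(m)
        for j in range(1,k):
            if 30<st[j,4]<600:
                P=onz(i,[ce[j]],z)[0].round(3)
                if .35<P[0]<.7 and -.1<P[1]<.36: print(n,nm,st[j,4],ce[j].round(1),P)
E
python3 - <<'E'
from h import *
pods('scene',.035); pods()
print(go(.604,.232,.016,.65),tool()[1],tool()[0]['contact_force'])
E
```

```text
(array([ 0.2, -0.1, 24.4]), np.float64(-0.003), 'alt', np.float64(3.139), 'j6', np.float64(1.09)) [0.60610754 0.23093734 0.25968447] [ 0.72357269 -0.42674904 -0.1780212 ]
```

Emit:
{"name": "servo_tool", "arguments": {"moves": [[0.1,0,4,0,0.1],[0.1,0,8,0,0.1],[0.1,0,12,0,0.1],[0.1,0,16,0,0.1],[0.1,0,20,0,0.1],[0.1,0,23,0,0.1],[0.1,0,24.3,0,0.1],[0.1,0,24.3,0,1],[0.1,0,24.3,0,1],[0.1,0,24.3,0,1],[0.1,0,24.3,0,1],[0.1,0,24.3,0,1]], "squeeze": 20}}

```text
clock: 3.35
eef_pos: [0.6069, 0.2295, 0.0207]
ee_rot: [0.447, 0.895, 0.001, 0.002]
contact_force: [0.9, 0.1, 4.7]
finger_gap: 0.0474
finger_force: 20.9
```

Emit:
{"name": "servo_tool", "arguments": {"moves": [[0,0,0,0,1],[0,0,0,0,1],[0,0,-3,0,1],[0,0,-7,0,1],[0,0,-11,0,1],[0,0,-15,0,1],[0,0,-19,0,1],[0,0,-19,0,1]]}}

```text
clock: 4.02
eef_pos: [0.6085, 0.2299, 0.2189]
ee_rot: [0.447, 0.895, 0.004, 0.005]
contact_force: [0.3, 0.9, 1.8]
finger_gap: 0.0467
finger_force: 20.9
```

Run:
```python
from h import *
cap('scene','scene1.png'); cap('top','top1.png')
a=cv2.imread('pics/scene1.png');b=cv2.imread('pics/top1.png')
cv2.imwrite('pics/v1.png',np.vstack([cv2.resize(a[110:270,220:540],(640,320)),cv2.resize(b[130:270,280:500],(440,280))] if 0 else [cv2.resize(a[110:260,220:520],(600,300)),cv2.resize(b[125:275,180:480],(600,300))]))
a1=-.065
print(go(.51,.02,.20,-.065),tool()[1],tool()[0]['finger_gap'])
```

```text
(array([-11. , -20.3,   1.1]), np.float64(0.709), 'alt', np.float64(-2.433), 'j6', np.float64(1.09)) [0.60665507 0.22955845 0.21144522] 0.04691204760984551
```

View pics/v1.png

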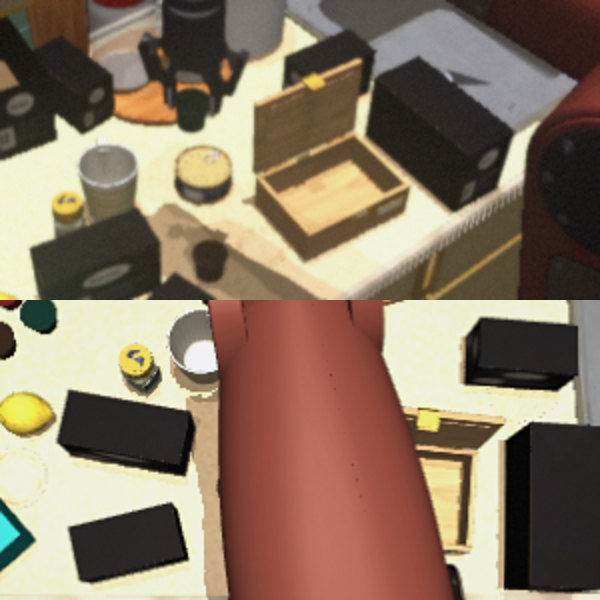

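The green pod is held, and the chest and brown pod look undisturbed.

Run:
```python
from h import *
s=cap('scene')
q=[(348.5,202),(374,221),(424,204),(400,177)]
print(quad(s,q,.059), onz(s,q,.059).round(3))
print(onz(s,[(220+315/2,110+80/2)],.19))
```

```text
(array([0.5061, 0.0549]), array([ 98., 159., 123., 187.]), 3.083) [[ 0.568  0.145  0.059]
 [ 0.471  0.135  0.059]
 [ 0.432 -0.019  0.059]
 [ 0.553 -0.042  0.059]]
[[0.57865864 0.04013842 0.19      ]]
```

Emit:
{"name": "servo_tool", "arguments": {"moves": [[0,0,-3,0,1],[-7,-7.5,-3,0.125,1],[-7,-7.5,-3,0.25,1],[-11,-20.3,-3,0.375,1],[-11,-20.3,-3,0.5,1],[-11,-20.3,-3,0.625,1],[-11,-20.3,-3,0.709,1],[-11,-20.3,-3,0.709,1],[-11,-20.3,-3,0.709,1],[-11,-20.3,-3,0.709,1],[-11,-20.3,-3,0.709,1]]}}

```text
clock: 5.08
eef_pos: [0.509, 0.0202, 0.2375]
ee_rot: [0.729, 0.684, -0.0, -0.001]
contact_force: [0.3, 0.2, -0.1]
finger_gap: 0.0469
finger_force: 20.9
```

Run:
```python
from h import *
print(go(.51,.02,.03,-.065),tool()[1],tool()[0]['finger_gap'])
```

```text
(array([-0. ,  0.1, 20.7]), np.float64(0.002), 'alt', np.float64(-3.14), 'j6', np.float64(1.42)) [0.50899194 0.02019784 0.23749091] 0.04686139816266449
```

Emit:
{"name": "servo_tool", "arguments": {"moves": [[0,-0.5,4,0,1],[0,-0.5,8,0,1],[0,-0.5,12,0,1],[0,-0.5,16,0,1],[0,-0.5,19,0,1],[0,-0.5,20.6,0,1],[0,-0.5,20.6,0,1],[0,-0.5,20.6,0,0.27],[0,-0.5,20.6,0,0.27],[0,-0.5,20.6,0,0.27],[0,-0.5,20.6,0,0.27]]}}

```text
clock: 6.0
eef_pos: [0.505, 0.0197, 0.0337]
ee_rot: [0.73, 0.684, 0.001, 0.001]
contact_force: [0.4, -0.5, 0.2]
finger_gap: 0.0627
finger_force: 0.0
```

Emit:
{"name": "servo_tool", "arguments": {"moves": [[0,0,-4,0,0.27],[0,0,-8,0,0.27],[0,0,-12,0,0.27],[0,0,-16,0,0.27],[0,0,-20,0,0.2],[0,-3,-20,0,0.2],[0,-7,-20,0,0.1],[0,-7,-20,0,0.1]]}}

```text
clock: 6.67
eef_pos: [0.4296, 0.0253, 0.2342]
ee_rot: [0.729, 0.684, 0.0, 0.001]
contact_force: [-0.1, -0.1, 0.0]
finger_gap: 0.0765
finger_force: 0.0
```

Run:
```python
from h import *
pods('scene',.035); pods()
print(go(.521,.266,.25,.0),tool()[1],tool()[0]['finger_gap'])
```

```text
scene green 83 [395.5 198.4] [0.512 0.012 0.035]
scene brown 117 [324.9 236.9] [0.524 0.264 0.035]
top green 260 [392.5 224.6] [0.504 0.023 0.043]
top brown 278 [297.4 218.1] [0.521 0.266 0.043]
(array([24.7,  7.1, -1.6]), np.float64(-0.065), 'alt', np.float64(3.077), 'j6', np.float64(1.39)) [0.433798   0.02436838 0.23366569] 0.07687458233666844
```

Emit:
{"name": "servo_tool", "arguments": {"moves": [[12,0,0,0,0.1],[24.7,7.1,0,0,0.1],[24.7,7.1,0,0,0.1],[24.7,7.1,0,0,0.1],[24.7,7.1,0,0,0.1],[24.7,7.1,0,0,0.1],[24.7,7.1,4,0,0.1],[24.7,7.1,8,0,0.1],[24.7,7.1,12,0,0.1],[24.7,7.1,14,0,0.1],[24.7,7.1,14,0,0.1]]}}

```text
clock: 7.68
eef_pos: [0.5182, 0.2657, 0.0858]
ee_rot: [0.73, 0.684, -0.004, -0.002]
contact_force: [-1.3, 0.7, -0.6]
finger_gap: 0.0767
finger_force: 0.0
```

Run:
```python
from h import *
print(go(.522,.265,.016,-.065),tool()[1]); pods('scene',.035)
```

```text
(array([-0. ,  0.4,  7. ]), np.float64(0.0), 'alt', np.float64(-3.141), 'j6', np.float64(1.88)) [0.51816468 0.26565018 0.08583683]
scene green 113 [395.4 199.4] [0.51  0.015 0.035]
```

Emit:
{"name": "servo_tool", "arguments": {"moves": [[0,0.3,3,0,0.1],[0,0.3,6,0,0.1],[0,0.3,7,0,0.1],[0,0.3,7,0,0.1],[0,0.3,7,0,1],[0,0.3,7,0,1],[0,0.3,7,0,1],[0,0.3,7,0,1],[0,0.3,7,0,1],[0,0.3,7,0,1],[0,0.3,7,0,1]], "squeeze": 20}}

```text
clock: 8.65
eef_pos: [0.5257, 0.2665, 0.0251]
ee_rot: [0.73, 0.684, 0.002, 0.001]
contact_force: [-1.9, -0.4, 6.0]
finger_gap: 0.0475
finger_force: 19.6
```

Emit:
{"name": "servo_tool", "arguments": {"moves": [[0,0,0,0,1],[0,0,-4,0,1],[0,0,-8,0,1],[0,0,-12,0,1],[0,0,-16,0,1],[0,0,-20,0,1],[0,0,-21,0,1],[0,0,-21,0,1]]}}

```text
clock: 9.32
eef_pos: [0.5262, 0.2666, 0.2385]
ee_rot: [0.73, 0.684, 0.004, 0.002]
contact_force: [0.7, 0.7, -0.8]
finger_gap: 0.0471
finger_force: 20.8
```

Run:
```python
from h import *
print(go(.508,.094,.2,-.065),tool()[1],tool()[0]['finger_gap']); pods('scene',.035)
```

```text
(array([-17.4,  -0.7,   3.8]), np.float64(0.0), 'alt', np.float64(-3.142), 'j6', np.float64(1.88)) [0.52621315 0.26658017 0.23846236] 0.04709240668903732
scene green 111 [395.2 199.3] [0.51  0.015 0.035]
```

Emit:
{"name": "servo_tool", "arguments": {"moves": [[-4,-1.5,0,0,1],[-8,-1.5,0,0,1],[-12,-1.2,0,0,1],[-16,-0.9,0,0,1],[-17.4,-0.9,2,0,1],[-17.4,-0.9,6,0,1],[-17.4,-0.9,10,0,1],[-17.4,-0.9,14,0,1],[-17.4,-0.9,18,0,1],[-17.4,-0.9,20.4,0,1],[-17.4,-0.9,20.4,0,1],[-17.4,-0.9,20.4,0,1]]}}

```text
clock: 10.37
eef_pos: [0.5014, 0.0931, 0.0258]
ee_rot: [0.73, 0.684, -0.002, -0.002]
contact_force: [0.1, -0.7, 0.1]
finger_gap: 0.0474
finger_force: 26.3
```

Emit:
{"name": "servo_tool", "arguments": {"moves": [[0,0,0,0,0.27],[0,0,0,0,0.27],[0,0,0,0,0.27],[0,0,0,0,0.27],[0,0,-4,0,0.27],[0,0,-8,0,0.27],[0,0,-12,0,0.4],[0,0,-16,0,1],[0,0,-21,0,1],[0,-7,-21,0,1],[0,-7,-21,0,1]]}}

```text
clock: 11.28
eef_pos: [0.435, 0.0973, 0.242]
ee_rot: [0.73, 0.684, 0.001, 0.002]
contact_force: [-1.3, 0.9, -0.3]
finger_gap: 0.0029
finger_force: 0.0
```

Run:
```python
from h import *
pods('scene',.035); pods()
cap('scene','s2.png'); cap('top','t2.png')
a=cv2.imread('pics/s2.png');b=cv2.imread('pics/t2.png')
cv2.imwrite('pics/v2.png',np.vstack([cv2.resize(a[120:250,310:460],None,fx=2.3,fy=2.3)[:299,:345],cv2.resize(b[150:275,320:470],None,fx=2.3,fy=2.3)]))
print(go(.66,.1,.26,-.065),tool()[1])
```

```text
scene green 110 [395.5 199.4] [0.51  0.015 0.035]
scene brown 113 [378.6 209.8] [0.509 0.081 0.035]
(array([ 1.7, 22.5, -2. ]), np.float64(0.0), 'alt', np.float64(-3.141), 'j6', np.float64(1.56)) [0.43410955 0.0975181  0.23910279]
```

View pics/v2.png

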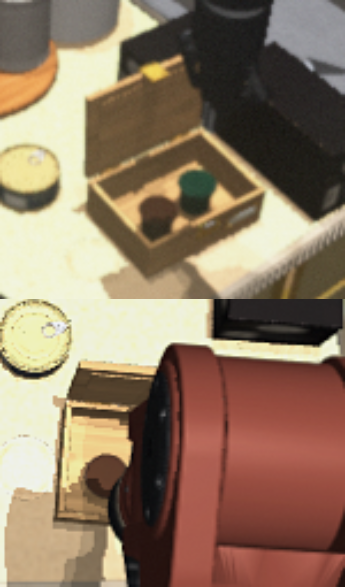

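Both pods stand upright in the chest, so I'll close the lid from behind with shut fingers.

Emit:
{"name": "servo_tool", "arguments": {"moves": [[0,0,-3.5,0,1],[-1,2,-4,0,1],[-1.5,6,-4,0,1],[-2,10,-4,0,1],[-2.5,14,-4,0,1],[-2.9,18,-4,0,1],[-2.9,21.5,-4,0,1],[-2.9,21.5,-2,0,1],[-2.9,21.5,2,0,1],[-2.9,21.5,6,0,1],[-2.9,21.5,9,0,1],[-2.9,21.5,9,0,1]]}}

```text
clock: 12.48
eef_pos: [0.6429, 0.0548, 0.1392]
ee_rot: [0.73, 0.684, -0.004, -0.005]
contact_force: [-1.1, 0.4, -0.8]
finger_gap: 0.0001
finger_force: 0.0
```

Run:
```python
from h import *
for p in [(.59,.15),(.54,.15),(.50,.135),(.47,.11),(.455,.09)]: print(go(p[0],.055,p[1],-.065))
print(tool()[1])
c=cap('scene','s3.png'); cv2.imwrite('pics/v3.png',cv2.resize(cv2.imread('pics/s3.png')[90:250,300:480],None,fx=2,fy=2))
```

```text
(array([-0.3, -5.3, -1. ]), np.float64(-0.0), 'alt', np.float64(3.141), 'j6', np.float64(1.52))
(array([ -0.7, -10.3,  -1. ]), np.float64(-0.0), 'alt', np.float64(3.141), 'j6', np.float64(1.52))
(array([ -0.9, -14.3,   0.6]), np.float64(-0.0), 'alt', np.float64(3.141), 'j6', np.float64(1.52))
(array([ -1.1, -17.2,   3.1]), np.float64(-0.0), 'alt', np.float64(3.141), 'j6', np.float64(1.52))
(array([ -1.2, -18.7,   5.1]), np.float64(-0.0), 'alt', np.float64(3.141), 'j6', np.float64(1.52))
[0.64291629 0.05484211 0.13923513]
```

View pics/v3.png

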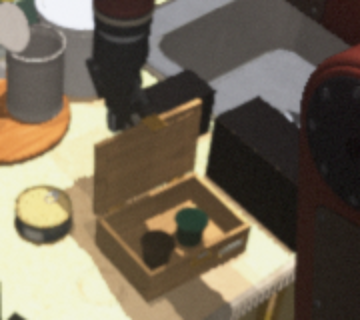

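The fingers are behind the lid, so I'll sweep it forward gently.

Emit:
{"name": "servo_tool", "arguments": {"moves": [[0,-2,-1,0,1],[-0.3,-4,-1,0,1],[-0.4,-5.5,-1,0,1],[-0.5,-7,-1,0,1],[-0.6,-8.5,-1,0,1],[-0.7,-10.3,-1,0,1],[-0.8,-11.7,-0.6,0,1],[-0.9,-13,0,0,1],[-0.9,-14.3,0.6,0,1],[-1,-15.8,1.7,0,1],[-1.1,-17.2,3.1,0,1],[-1.1,-17.2,3.1,0,1]]}}

```text
clock: 13.53
eef_pos: [0.473, 0.0549, 0.1179]
ee_rot: [0.73, 0.684, -0.0, 0.0]
contact_force: [-0.5, 0.4, -1.0]
finger_gap: -0.0003
finger_force: 0.0
```

Run:
```python
from h import *
print(go(.455,.055,.075,-.065)); print(tool()[1])
c=cap('scene','s4.png'); cv2.imwrite('pics/v4.png',cv2.resize(cv2.imread('pics/s4.png')[110:270,300:480],None,fx=2,fy=2))
```

```text
(array([-0.1, -1.8,  4.3]), np.float64(0.0), 'alt', np.float64(-3.141), 'j6', np.float64(1.48))
[0.47302861 0.05488261 0.11794571]
```

View pics/v4.png

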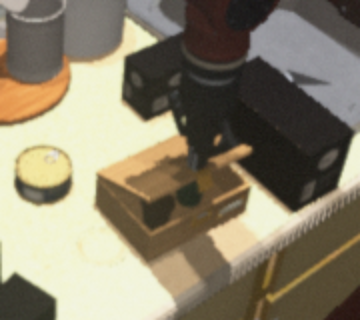

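The lid is about half closed and following the fingers, so I'll go down the rest of the way.

Emit:
{"name": "servo_tool", "arguments": {"moves": [[0,-0.8,1,0,1],[0,-1.3,2,0,1],[0,-1.8,3,0,1],[0,-2,3.8,0,1],[0,-2,4.2,0,1],[0,-2,4.4,0,1],[0,-2,4.4,0,1]]}}

```text
clock: 14.17
eef_pos: [0.4554, 0.0559, 0.0753]
ee_rot: [0.73, 0.684, 0.0, 0.001]
contact_force: [-4.2, 0.5, 9.1]
finger_gap: -0.0001
finger_force: 4.2
```

Emit:
{"name": "servo_tool", "arguments": {"moves": [[0,-0.2,0.2,0,1],[0,-0.2,0.4,0,1],[0,-0.2,0.6,0,1],[0,-0.2,0.8,0,1],[0,-0.2,1,0,1],[0,-0.2,1.2,0,1]]}}

```text
clock: 14.67
eef_pos: [0.4546, 0.0559, 0.0667]
ee_rot: [0.73, 0.684, 0.001, 0.002]
contact_force: [-20.6, 2.5, 58.7]
finger_gap: -0.0003
finger_force: 29.6
```

Emit:
{"name": "servo_tool", "arguments": {"moves": [[0,0,-1.5,0,1],[0,0,-5,0,1],[0,0,-9,0,1],[0,0,-13,0,1],[0,-7,-17,0,1],[-6,-7,-17,0,0],[-12,-7,-17,0,0],[-12,-7,-17,0,0]]}}

```text
clock: 15.33
eef_pos: [0.3752, -0.0566, 0.2329]
ee_rot: [0.729, 0.685, 0.0, 0.002]
contact_force: [1.5, -0.8, -0.3]
finger_gap: 0.0361
finger_force: 0.0
```

Run:
```python
from h import *
print(tool()[1])
cap('top','t5.png');cap('scene','s5.png')
a=cv2.imread('pics/s5.png');b=cv2.imread('pics/t5.png')
cv2.imwrite('pics/v5.png',np.vstack([cv2.resize(a[150:250,330:480],(600,400))[:300],cv2.resize(b[170:270,310:460],(600,400))[:290]]))
```

```text
[ 0.37519095 -0.05662108  0.23289754]
```

View pics/v5.png

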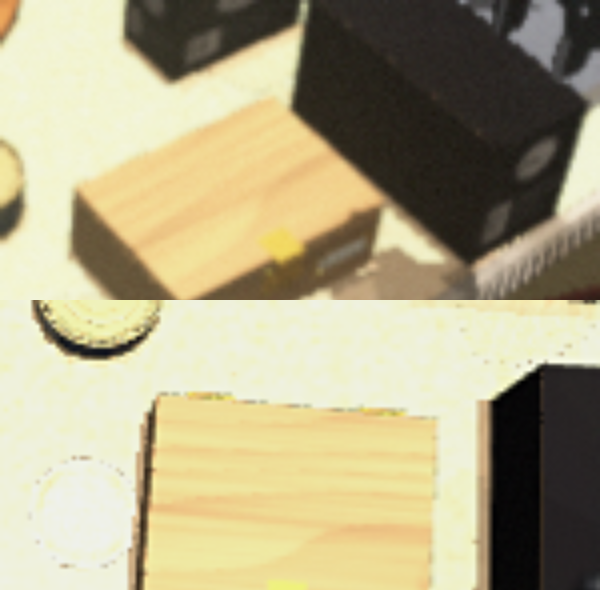

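The lid lies flat and shut. I'll measure the chest lid by colour mask and set up the push.

```bash
cat >> h.py <<'E'
def chest():
    c=cap('top'); hsv=cv2.cvtColor(c['image'],cv2.COLOR_RGB2HSV)
    m=cv2.inRange(hsv,(10,70,90),(30,255,255)); m[:,:300]=0; m[:165]=0; m[265:]=0
    m=cv2.morphologyEx(m,cv2.MORPH_CLOSE,np.ones((5,5),np.uint8)); m=cv2.morphologyEx(m,cv2.MORPH_OPEN,np.ones((7,7),np.uint8))
    cs,_=cv2.findContours(m,0,2); k=max(cs,key=cv2.contourArea)
    P=onz(c,k.reshape(-1,2),.068)[:,:2].astype(np.float32)
    (cx,cy),(w,h),a=cv2.minAreaRect(P*1000); print('chest',np.array([cx,cy]).round(1),round(w,1),round(h,1),'ang',round(a,2))
E
python3 - <<'E'
from h import *
chest()
c=cap('top')
# big carton left-edge on top and bottom edges
m=(c['image'].max(2)<60).astype(np.uint8); m[:,:425]=0; m[:178]=0; m[275:]=0
cs,_=cv2.findContours(m,0,2);k=max(cs,key=cv2.contourArea).reshape(-1,2)
e=np.array([[k[k[:,1]==r][:,0].min(),r] for r in range(195,262,3)])
P=onz(c,e,0.0); f=np.polyfit(P[:,0],P[:,1],1); print('bigface bottom: y at x=.5',np.polyval(f,.5).round(4),'slope',f[0].round(4),'res',np.abs(np.polyval(f,P[:,0])-P[:,1]).max().round(4))
print(onz(c,[(445,228)],.12))
E
```

```text
chest [490.8  52.7] 201.8 172.2 ang 84.72Traceback (most recent call last):
  File "<stdin>", line 7, in <module>
    return umr_minimum(a, axis, None, out, keepdims, initial, where)
ValueError: zero-size array to reduction operation minimum which has no identity
```

```bash
sed -i "s/(10,70,90),(30,255,255)); m\[:,:300\]=0; m\[:165\]=0; m\[265:\]=0/(12,75,150),(30,255,255)); m[:,:325]=0; m[:175]=0; m[258:]=0/" h.py
python3 - <<'E'
from h import *
chest()
c=cap('top')
hsv=cv2.cvtColor(c['image'],cv2.COLOR_RGB2HSV)
for p in [(380,215),(340,215),(425,215),(380,260),(380,250),(345,240)]: print(p,hsv[p[1],p[0]],end=' ')
I=c['image'].max(2)
e=np.array([[np.where(I[r,422:470]<60)[0][0]+422,r] for r in range(195,255,3) if (I[r,422:470]<60).any()])
for z,ee in((0,e),):
  P=onz(c,ee,z); f=np.polyfit(P[:,0],P[:,1],1); print('bigface bottom y at x=.5',np.polyval(f,.5).round(4),'slope',f[0].round(4))
im=cv2.resize(c['image'][175:275,320:480,::-1],None,fx=3,fy=3); cv2.imwrite('pics/v6.png',im)
E
```

```text
chest [500.1  58.2] 188.8 154.4 ang 84.6
(380, 215) [ 25  92 239] (340, 215) [ 33  21 241] (425, 215) [ 31  43 240] (380, 260) [ 32  21 240] (380, 250) [ 19 140 129] (345, 240) [ 21 110 107] bigface bottom y at x=.5 -0.094 slope -0.0547
```

```bash
cat >> h.py <<'E'
def chest2():
    c=cap('top'); hsv=cv2.cvtColor(c['image'],cv2.COLOR_RGB2HSV).astype(int)
    m=((hsv[...,0]<30)&(hsv[...,1]>65)&(hsv[...,2]>175)).astype(np.uint8); m[:,:325]=0;m[:175]=0;m[258:]=0
    m=cv2.morphologyEx(m,cv2.MORPH_OPEN,np.ones((3,3),np.uint8))
    k,l,st,ce=cv2.connectedComponentsWithStats(m); j=1+st[1:,4].argmax(); m=l==j; print('blob',st[j])
    x0,y0,w,h=st[j][:4]
    cols=range(x0+8,x0+w-8); far=np.array([[u,np.where(m[:,u])[0][0]-.5] for u in cols])
    rows=range(y0+12,y0+h-12); L=np.array([[np.where(m[v])[0][0]-.5,v] for v in rows]); R=np.array([[np.where(m[v])[0][-1]+.5,v] for v in rows])
    def fit(E,ax):
        P=onz(c,E,.068)[:,:2]; a,b=(P[:,1],P[:,0]) if ax else (P[:,0],P[:,1])
        f=np.polyfit(a,b,1); r=b-np.polyval(f,a); k=abs(r)<.003; return np.polyfit(a[k],b[k],1)
    f,l_,r_=fit(far,1),fit(L,0),fit(R,0)
    print('far: x=%.4f+%.4f*y'%(f[1],f[0]),'left y(.5)=%.4f s %.4f'%(np.polyval(l_,.5),l_[0]),'right y(.5)=%.4f s %.4f'%(np.polyval(r_,.5),r_[0]))
E
python3 - <<'E'
from h import *
chest2(); c=cap('top')
print(quad(c,[(349.25,193.75),(419.25,199.5),(418,243),(344.5,238)],.068), onz(c,[(349.25,193.75),(419.25,199.5)],.068))
print('arm',tool()[1])
E
```

```text
blob [ 346  193   73   57 3583]
far: x=0.5708+0.0852*y left y(.5)=0.1433 s -0.0926 right y(.5)=-0.0365 s -0.0896
(array([0.5165, 0.0514]), array([179., 111., 184., 113.]), -1.649) [[ 0.57946393  0.13496372  0.068     ]
 [ 0.56456059 -0.04316443  0.068     ]]
arm [ 0.37557002 -0.05468362  0.23099376]
```

View pics/v6.png

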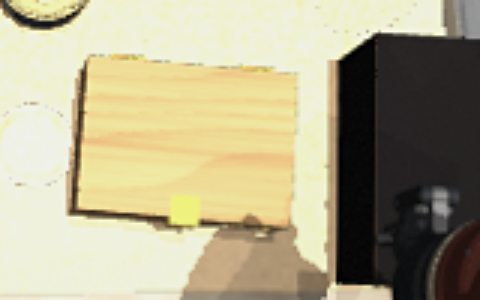

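Run:
```python
from h import *
c=cap('top')
for z,q in((.12,[(445.7,186.7),(444.7,270)]),(0,[(432.7,195),(432,269.3)])):
    P=onz(c,q,z); print(z,P.round(4),'slope',((P[1]-P[0])[1]/(P[1]-P[0])[0]).round(4))
g=cv2.cvtColor(c['image'],cv2.COLOR_RGB2GRAY).astype(float)
e=[]
for r in range(200,250,2):
    row=g[r,425:442]; d=np.diff(row); k=d.argmin(); e.append((425+k+1,r))
P=onz(c,e,0.0); f=np.polyfit(P[:,0],P[:,1],1); print('auto bottom',f, np.polyval(f,.5),e[::6])
print(go(.5093+.088*.17,.053+.17,.2,-.087),tool()[1])
```

```text
0.12 [[ 0.5869 -0.0971  0.12  ]
 [ 0.3856 -0.0838  0.12  ]] slope -0.0664
0 [[ 0.5891 -0.0979  0.    ]
 [ 0.3905 -0.0863  0.    ]] slope -0.0584
auto bottom [-0.07499556 -0.0546144 ] -0.09211217747810693 [(np.int64(433), 200), (np.int64(432), 212), (np.int64(432), 224), (np.int64(432), 236), (np.int64(432), 248)]
(array([28.6, 13.1,  3.1]), np.float64(0.025), 'alt', np.float64(-3.117), 'j6', np.float64(1.14)) [ 0.37551465 -0.05462511  0.23091119]
```

Emit:
{"name": "servo_tool", "arguments": {"moves": [[10,5,0,0,0],[26,13,0,0,0],[26,13,0,0,0],[26,13,0,0,0],[26,13,0,0,0],[26,13,0,0,0],[26,13,0,0,0],[26,13,0,0,0],[26,13,0,0,0],[26,13,0,0,0]]}}

```text
clock: 16.62
eef_pos: [0.5212, 0.1961, 0.2306]
ee_rot: [0.729, 0.685, -0.001, -0.0]
contact_force: [-0.4, -0.5, 0.5]
finger_gap: 0.0855
finger_force: 0.0
```

Run:
```python
from h import *
print(tool()[1],go(.516,.19,.025,-.063),go(.516-.063*.09,.1,.025,-.063))
s=cap('scene'); # tin by circle check
c=cap('top'); print(onz(c,[(334.5,166.5)],.04))
```

```text
[0.52116867 0.19605264 0.23056317] (array([-0.6, -0.5, 20.6]), np.float64(0.0), 'alt', np.float64(-3.141), 'j6', np.float64(1.76)) (array([-9.6, -0.5, 20.6]), np.float64(0.0), 'alt', np.float64(-3.141), 'j6', np.float64(1.76))
[[0.65751135 0.16965644 0.04      ]]
```

Emit:
{"name": "servo_tool", "arguments": {"moves": [[-0.2,-0.5,4,0,0],[-0.2,-0.5,8,0,0],[-0.2,-0.5,12,0,0],[-0.2,-0.5,16,0,0],[-0.2,-0.5,20,0,0],[-0.2,-0.5,20.6,0,0],[-1,-0.5,20.6,0,0],[-2,-0.5,20.6,0,0],[-3,-0.5,20.6,0,0],[-3.6,-0.5,20.6,0,0],[-4.2,-0.5,20.6,0,0],[-4.8,-0.5,20.6,0,0]]}}

```text
clock: 17.72
eef_pos: [0.515, 0.1482, 0.0273]
ee_rot: [0.73, 0.684, 0.002, -0.0]
contact_force: [2.0, 7.5, 3.8]
finger_gap: 0.0855
finger_force: 3.9
```

Emit:
{"name": "servo_tool", "arguments": {"moves": [[-0.6,0,0,0,0],[-1.2,0,0,0,0],[-1.8,0,0,0,0],[-2.4,0,0,0,0],[-2.8,0,0,0,0],[-3.2,0,0,0,0],[-3.4,0,0,0,0],[-3.4,0,0,0,0]]}}

```text
clock: 18.38
eef_pos: [0.5132, 0.114, 0.0272]
ee_rot: [0.73, 0.684, 0.002, 0.001]
contact_force: [1.1, 5.5, 4.4]
finger_gap: 0.0851
finger_force: 2.8
```

Run:
```python
from h import *
print(tool()[1],tool()[0]['contact_force'],go(.51,.1,.025,-.063)); chest2()
```

```text
[0.51323925 0.11396362 0.02724992] [1.09419711 5.49377401 4.43833342] (array([-1.4, -0.2,  0.2]), np.float64(-0.002), 'alt', np.float64(3.14), 'j6', np.float64(1.6))
blob [325 204  22  54 839]
far: x=0.5518+0.0010*y left y(.5)=0.1981 s -0.0075 right y(.5)=0.1567 s -0.3075
```

Sliding at about 5.5 N. I'll keep going in small steps until it meets the carton.

Emit:
{"name": "servo_tool", "arguments": {"moves": [[-0.3,0,0,0,0],[-0.6,0,0,0,0],[-0.9,0,0,0,0],[-1.1,0,0,0,0],[-1.3,0,0,0,0],[-1.3,0,0,0,0]]}}

```text
clock: 18.93
eef_pos: [0.5124, 0.1015, 0.0272]
ee_rot: [0.729, 0.684, 0.002, 0.0]
contact_force: [0.3, 9.4, 4.5]
finger_gap: 0.0853
finger_force: 4.5
```

Emit:
{"name": "servo_tool", "arguments": {"moves": [[-0.2,0,0,0,0],[-0.3,0,0,0,0],[-0.4,0,0,0,0],[-0.4,0,0,0,0]]}}

```text
clock: 19.27
eef_pos: [0.5117, 0.1014, 0.0273]
ee_rot: [0.728, 0.685, 0.005, -0.003]
contact_force: [-1.0, 30.2, 7.0]
finger_gap: 0.0857
finger_force: 15.3
```

Force rose to 30 N with no motion, so it's flush. I'll back off and check.

Emit:
{"name": "servo_tool", "arguments": {"moves": [[2,0,0,0,0],[6,0,-2,0,0],[8,0,-6,0,0],[8,0,-10,0,0],[8,0,-14,0,0],[12,0,-18,0,0],[16,0,-20,0,0],[20,0,-20,0,0],[24,0,-20,0,0],[24,0,-20,0,0]]}}

```text
clock: 20.1
eef_pos: [0.5264, 0.3404, 0.2272]
ee_rot: [0.729, 0.685, 0.002, 0.0]
contact_force: [0.0, 0.6, -0.4]
finger_gap: 0.0854
finger_force: 0.0
```

Run:
```python
from h import *
print(tool()[1]); chest2()
c=cap('top','t7.png'); s=cap('scene','s7.png')
im=np.vstack([cv2.resize(cv2.imread('pics/t7.png')[175:275,200:480],None,fx=2.5,fy=2.5),cv2.resize(cv2.imread('pics/s7.png')[130:260,340:500],None,fx=2.5,fy=2.5,)[:, :400] if 0 else cv2.copyMakeBorder(cv2.resize(cv2.imread('pics/s7.png')[130:260,340:500],None,fx=2.5,fy=2.5),0,0,0,300,0)])
cv2.imwrite('pics/v7.png',im)
```

```text
[0.52639006 0.34044459 0.22717882]
blob [ 368  194   71   56 3550]
far: x=0.5733+0.0515*y left y(.5)=0.0896 s -0.0705 right y(.5)=-0.0886 s -0.0877
```

View pics/v7.png

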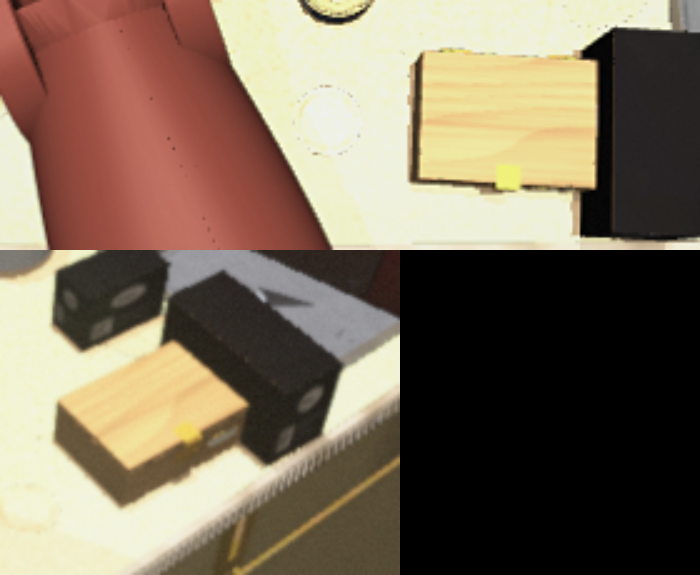

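It's flush, and the lid centre is about (0.508, -0.001) with yaw -0.062. Next is the large carton, checking clearance to the jar first.

Run:
```python
from h import *
c=cap('top'); s=cap('scene')
print('jar',onz(c,[(248.5,155.5)],.096),'mug',onz(c,[(281,146)],.1), 'front lid',onz(c,[(367.2,247.8),(438,249.5)],.068))
# scene crop view of jar base is at (254,213)
print('jar scene',onz(s,[(254,211)],.096))
print(go(.587,.400,.22,-.179),go(.587,.400,.05,-.179))
q=[(214.4,170),(275.6,180.6),(271.4,207.4),(209,196)]
print(onz(c,q,.098).round(3))
```

```text
jar [[0.67134594 0.38761548 0.096     ]] mug [[0.69480785 0.30656483 0.1       ]] front lid [[ 0.44312852  0.09271725  0.068     ]
 [ 0.43766842 -0.08506755  0.068     ]]
jar scene [[0.67122133 0.39065066 0.096     ]]
(array([6.9, 5.6, 0.6]), np.float64(0.113), 'alt', np.float64(-3.028), 'j6', np.float64(1.99)) (array([ 6.9,  5.6, 17.6]), np.float64(0.113), 'alt', np.float64(-3.028), 'j6', np.float64(1.99))
[[0.634 0.471 0.098]
 [0.607 0.319 0.098]
 [0.54  0.328 0.098]
 [0.568 0.482 0.098]]
```

Emit:
{"name": "servo_tool", "arguments": {"moves": [[3.9,5.3,0,0.113,0],[3.9,5.3,0,0.113,0],[3.9,5.3,0,0.113,0],[3.9,5.3,3,0.113,0],[3.9,5.3,6,0.113,0],[3.9,5.3,9,0.113,0],[3.9,5.3,9,0.113,0],[3.9,5.3,9,0.113,0]]}}

```text
clock: 21.02
eef_pos: [0.5806, 0.37, 0.1342]
ee_rot: [0.768, 0.641, -0.002, -0.0]
contact_force: [-0.2, 0.2, 1.2]
finger_gap: 0.0854
finger_force: 0.0
```

Run:
```python
from h import *
print(tool()[1],go(.5817,.3705,.05,-.179))
```

```text
[0.58055339 0.37002871 0.13423624] (array([0.1, 0.1, 8.4]), np.float64(-0.0), 'alt', np.float64(3.141), 'j6', np.float64(2.13))
```

Emit:
{"name": "servo_tool", "arguments": {"moves": [[0,0.1,2,0,0],[0,0.1,4,0,0],[0,0.1,6,0,0],[0,0.1,8,0,0],[0,0.1,8.4,0,0],[0,0.1,8.4,0,0],[0,0.1,8.4,0,1],[0,0.1,8.4,0,1],[0,0.1,8.4,0,1],[0,0.1,8.4,0,1],[0,0.1,8.4,0,1]], "squeeze": 40}}

```text
clock: 21.93
eef_pos: [0.5841, 0.3719, 0.0541]
ee_rot: [0.767, 0.641, 0.002, 0.001]
contact_force: [-0.8, -2.2, 6.7]
finger_gap: 0.0686
finger_force: 47.3
```

Emit:
{"name": "servo_tool", "arguments": {"moves": [[0,0,0,0,1],[0,0,-1,0,1],[0,0,-3,0,1],[0,0,-6,0,1],[0,0,-10,0,1],[0,0,-14,0,1],[0,0,-17,0,1],[0,0,-17,0,1]]}}

```text
clock: 22.6
eef_pos: [0.5849, 0.3725, 0.2309]
ee_rot: [0.767, 0.641, 0.006, 0.002]
contact_force: [1.2, 1.1, -1.0]
finger_gap: 0.0681
finger_force: 46.5
```

Run:
```python
from h import *
# carton centre = TCP + .03 along tool x (chest y when placed)
a=-.062; yx=np.array([-np.sin(a),np.cos(a)]); T=np.array([.507,-.001])-.03*yx
print(T,go(T[0],T[1],.22,a),tool()[1],tool()[0]['finger_gap'])
```

```text
[ 0.50514119 -0.03094236] (array([-41.1,  -0.7,   0.8]), np.float64(-0.116), 'alt', np.float64(3.026), 'j6', np.float64(2.13)) [0.58490939 0.37253389 0.23086938] 0.06814361780337147
```

Emit:
{"name": "servo_tool", "arguments": {"moves": [[-2,0,0,0,1],[-6,0,0,-0.03,1],[-10,0,0,-0.06,1],[-14,0,0,-0.09,1],[-18,-0.2,0,-0.116,1],[-22,-0.4,0,-0.116,1],[-26,-0.6,0,-0.116,1],[-30,-0.7,0,-0.116,1],[-34,-0.7,0,-0.116,1],[-38,-0.7,0,-0.116,1],[-40.5,-0.7,0,-0.116,1],[-40.9,-0.7,0,-0.116,1]]}}

```text
clock: 23.6
eef_pos: [0.5024, -0.0336, 0.2215]
ee_rot: [0.73, 0.683, -0.0, 0.001]
contact_force: [-0.4, 0.5, -2.9]
finger_gap: 0.0685
finger_force: 46.8
```

Emit:
{"name": "servo_tool", "arguments": {"moves": [[0,0,2,0,1],[0,0,5,0,1],[0,0,7.5,0,1],[0,0,8.5,0,1],[0,0,8.5,0,1],[0,0,8.5,0,1]]}}

```text
clock: 24.1
eef_pos: [0.5032, -0.0296, 0.1368]
ee_rot: [0.729, 0.685, -0.0, 0.0]
contact_force: [0.6, -0.3, -2.1]
finger_gap: 0.0684
finger_force: 46.7
```

Run:
```python
from h import *
print(go(.5053,-.029,.123,-.062),tool()[1])
c=cap('top'); s=cap('scene','s8.png')
cv2.imwrite('pics/v8.png',cv2.resize(cv2.imread('pics/s8.png')[90:260,340:500],None,fx=3,fy=3))
chest2()
```

```text
(array([0.1, 0.2, 1.4]), np.float64(0.0), 'alt', np.float64(-3.141), 'j6', np.float64(1.31)) [ 0.50317972 -0.029566    0.13677164]
blob [369 194  20  14 160]Traceback (most recent call last):
  File "<stdin>", line 5, in <module>
  File "h.py", line 55, in chest2
    f,l_,r_=fit(far,1),fit(L,0),fit(R,0)
                       ~~~^^^^^
  File "h.py", line 53, in fit
    P=onz(c,E,.068)[:,:2]; a,b=(P[:,1],P[:,0]) if ax else (P[:,0],P[:,1])
      ~~~^^^^^^^^^^
  File "h.py", line 13, in onz
    o,d=ray(c,uv); return o+d*((z-o[2])/d[:,2])[:,None]
        ~~~^^^^^^
  File "h.py", line 9, in ray
    p=cv2.undistortPoints(np.array(uv,float).reshape(-1,1,2),K(c),np.array(c['distortion'],float)).reshape(-1,2)
      ~~~~~~~~~~~~~~~~~~~^^^^^^^^^^^^^^^^^^^^^^^^^^^^^^^^^^^^^^^^^^^^^^^^^^^^^^^^^^^^^^^^^^^^^^^^^
cv2.error: OpenCV(4.12.0) /io/opencv/modules/calib3d/src/undistort.dispatch.cpp:347: error: (-215:Assertion failed) CV_IS_MAT(_src) && CV_IS_MAT(_dst) && (_src->rows == 1 || _src->cols == 1) && (_dst->rows == 1 || _dst->cols == 1) && _src->cols + _src->rows - 1 == _dst->rows + _dst->cols - 1 && (CV_MAT_TYPE(_src->type) == CV_32FC2 || CV_MAT_TYPE(_src->type) == CV_64FC2) && (CV_MAT_TYPE(_dst->type) == CV_32FC2 || CV_MAT_TYPE(_dst->type) == CV_64FC2) in function 'cvUndistortPointsInternal'
```

Emit:
{"name": "servo_tool", "arguments": {"moves": [[0.1,0.2,0.5,0,1],[0.1,0.2,1,0,1],[0.1,0.2,1.3,0,1],[0.1,0.2,1.5,0,1],[0.1,0.2,1.5,0,1]]}}

```text
clock: 24.67
eef_pos: [0.5053, -0.029, 0.122]
ee_rot: [0.729, 0.685, 0.0, 0.0]
contact_force: [-4.2, -0.6, 7.3]
finger_gap: 0.0685
finger_force: 47.8
```

Emit:
{"name": "servo_tool", "arguments": {"moves": [[0,0,0,0,0],[0,0,0,0,0],[0,0,0,0,0],[0,0,0,0,0],[0,0,-2,0,0],[0,0,-5,0,0],[0,0,-9,0,0],[0,0,-13,0,0],[4,0,-13,0,0],[8,0,-13,0,0],[16,0,-13,0,0],[16,0,-13,0,0]]}}

```text
clock: 25.67
eef_pos: [0.5151, 0.1326, 0.2512]
ee_rot: [0.729, 0.685, 0.0, 0.0]
contact_force: [1.9, -1.1, 0.3]
finger_gap: 0.0853
finger_force: 0.0
```

Emit:
{"name": "servo_tool", "arguments": {"moves": [[4,0,0,0,0],[8,0,0,0,0],[12,0,0,0,0],[16,0,0,0,0],[20,0,0,0,0],[24,0,0,0,0],[26,0,0,0,0],[26,0,0,0,0]]}}

```text
clock: 26.33
eef_pos: [0.5303, 0.3942, 0.2496]
ee_rot: [0.727, 0.686, -0.0, -0.001]
contact_force: [0.1, -0.4, -0.3]
finger_gap: 0.0857
finger_force: 0.0
```

Run:
```python
from h import *
print(tool()[1]); c=cap('top','t9.png')
cv2.imwrite('pics/v9.png',cv2.resize((255*(cv2.imread('pics/t9.png')[125:275,340:490]/255.)**.5).astype(np.uint8),None,fx=4,fy=4))
print(go(.4465,.3935,.22,.213))
```

```text
[0.53028847 0.39421635 0.24960824]
(array([-0.4, -8.4,  3. ]), np.float64(-0.272), 'alt', np.float64(2.869), 'j6', np.float64(2.07))
```

View pics/v9.png

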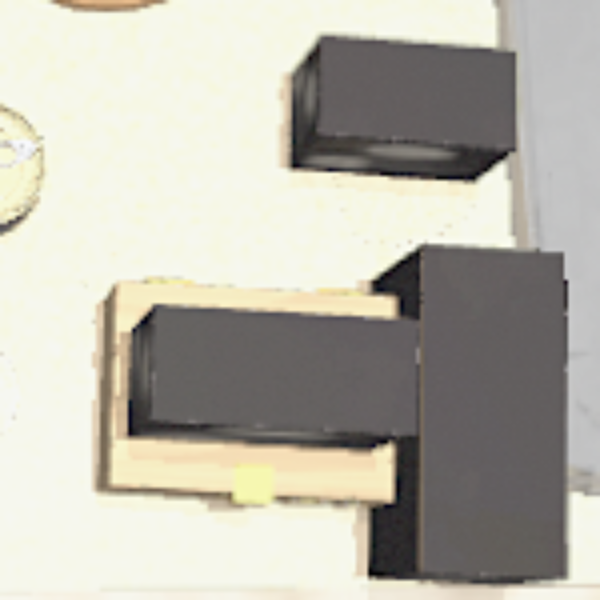

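Run:
```python
from h import *
c=cap('top')
print(quad(c,[(378.75,201.75),(444.5,205),(443.5,234),(377.5,230.75)],.166))
```

```text
(array([0.5042, 0.0024]), array([154.,  68., 153.,  67.]), -1.623)
```

Emit:
{"name": "servo_tool", "arguments": {"moves": [[-0.4,-4,0,-0.12,0],[-0.4,-8.4,0,-0.24,0],[-0.4,-8.4,3,-0.272,0],[-0.4,-8.4,6,-0.272,0],[-0.4,-8.4,9,-0.272,0],[-0.4,-8.4,12,-0.272,0],[-0.4,-8.4,12,-0.272,0],[-0.4,-8.4,12,-0.272,0]]}}

```text
clock: 27.1
eef_pos: [0.4464, 0.39, 0.1302]
ee_rot: [0.63, 0.777, -0.001, -0.0]
contact_force: [-0.3, 0.9, 1.4]
finger_gap: 0.0853
finger_force: 0.0
```

Run:
```python
from h import *
print(tool()[1],go(.4468,.3935,.045,.213))
```

```text
[0.44641351 0.38996577 0.13020024] (array([0.3, 0.1, 8.5]), np.float64(-0.004), 'alt', np.float64(3.137), 'j6', np.float64(1.86))
```

Emit:
{"name": "servo_tool", "arguments": {"moves": [[0.3,0.1,2,0,0],[0.3,0.1,4,0,0],[0.3,0.1,6,0,0],[0.3,0.1,8,0,0],[0.3,0.1,8.5,0,0],[0.3,0.1,8.5,0,0],[0.3,0.1,8.5,0,1],[0.3,0.1,8.5,0,1],[0.3,0.1,8.5,0,1],[0.3,0.1,8.5,0,1],[0.3,0.1,8.5,0,1]], "squeeze": 40}}

```text
clock: 28.02
eef_pos: [0.4493, 0.3953, 0.0488]
ee_rot: [0.629, 0.777, 0.002, 0.001]
contact_force: [1.4, -1.2, 7.2]
finger_gap: 0.0687
finger_force: 45.9
```

Emit:
{"name": "servo_tool", "arguments": {"moves": [[0,0,0,0,1],[0,0,-2,0,1],[0,0,-6,0,1],[0,0,-10,0,1],[0,0,-14,0,1],[0,0,-18,0,1],[0,0,-20,0,1],[0,0,-20,0,1]]}}

```text
clock: 28.68
eef_pos: [0.4495, 0.3958, 0.2535]
ee_rot: [0.629, 0.777, 0.005, 0.002]
contact_force: [0.1, -1.3, -1.2]
finger_gap: 0.0684
finger_force: 46.2
```

Run:
```python
from h import *
print(go(.505,.001,.25,-.06),tool()[1],tool()[0]['finger_gap'])
```

```text
(array([-39.8,  -2.8,   0.2]), np.float64(0.27), 'alt', np.float64(-2.872), 'j6', np.float64(1.86)) [0.44952791 0.3957683  0.25345524] 0.06838996625297256
```

Emit:
{"name": "servo_tool", "arguments": {"moves": [[-2,0,-1,0,1],[-6,0,-2,0.05,1],[-10,-0.5,-2,0.1,1],[-14,-1,-2,0.15,1],[-18,-1.3,-2,0.2,1],[-22,-1.6,-2,0.25,1],[-26,-2,-2,0.27,1],[-30,-2.3,-2,0.27,1],[-34,-2.6,-2,0.27,1],[-37.5,-2.8,-2,0.27,1],[-39.5,-2.8,-2,0.27,1],[-39.8,-2.8,-2,0.27,1]]}}

```text
clock: 29.68
eef_pos: [0.5033, -0.0039, 0.2656]
ee_rot: [0.729, 0.684, -0.0, 0.0]
contact_force: [-0.0, 0.4, -2.1]
finger_gap: 0.0683
finger_force: 46.0
```

Emit:
{"name": "servo_tool", "arguments": {"moves": [[0,0,0,0,1],[0,0,1.5,0,1],[0,0,3,0,1],[0,0,4,0,1],[0,0,4,0,1]]}}

```text
clock: 30.1
eef_pos: [0.5019, 0.0009, 0.2237]
ee_rot: [0.728, 0.686, -0.001, -0.001]
contact_force: [-0.9, 0.7, -1.4]
finger_gap: 0.0684
finger_force: 46.1
```

Run:
```python
from h import *
print(go(.505,.001,.215,-.06),tool()[1],tool()[0]['finger_gap'])
```

```text
(array([0. , 0.3, 0.9]), np.float64(0.001), 'alt', np.float64(-3.14), 'j6', np.float64(1.37)) [0.50192701 0.0009418  0.22374083] 0.06841210537557346
```

Emit:
{"name": "servo_tool", "arguments": {"moves": [[0,0.3,0.3,0,1],[0,0.3,0.6,0,1],[0,0.3,0.8,0,1],[0,0.3,1,0,1],[0,0.3,1,0,1]]}}

```text
clock: 30.52
eef_pos: [0.5061, -0.0006, 0.2159]
ee_rot: [0.728, 0.686, -0.0, 0.0]
contact_force: [-1.0, 0.6, -1.8]
finger_gap: 0.0681
finger_force: 46.1
```

Emit:
{"name": "servo_tool", "arguments": {"moves": [[0,0,0,0,0],[0,0,0,0,0],[0,0,0,0,0],[0,0,0,0,0],[0,0,-2,0,0],[0,0,-5,0,0],[0,0,-9,0,0],[0,0,-9,0,0]]}}

```text
clock: 31.18
eef_pos: [0.5078, -0.0011, 0.3134]
ee_rot: [0.728, 0.686, 0.002, 0.004]
contact_force: [1.1, -1.2, 0.7]
finger_gap: 0.0853
finger_force: 0.0
```

Run:
```python
from h import *
print(go(.694,-.109,.29,-.07),tool()[1])
```

```text
(array([-9.6, 19.2,  2.5]), np.float64(0.01), 'alt', np.float64(-3.132), 'j6', np.float64(1.37)) [ 0.50777768 -0.00110804  0.31341472]
```

Emit:
{"name": "servo_tool", "arguments": {"moves": [[-2,3,0,0.01,0],[-4,7,0,0.01,0],[-6,11,0,0.01,0],[-8,15,0,0.01,0],[-9.6,19.2,0,0.01,0],[-9.6,19.2,4,0.01,0],[-9.6,19.2,8,0.01,0],[-9.6,19.2,12,0.01,0],[-9.6,19.2,15,0.01,0],[-9.6,19.2,17,0.01,0],[-9.6,19.2,17,0.01,0]]}}

```text
clock: 32.1
eef_pos: [0.6892, -0.1071, 0.1297]
ee_rot: [0.731, 0.682, -0.002, -0.004]
contact_force: [-0.7, 1.0, -0.2]
finger_gap: 0.0855
finger_force: 0.0
```

Run:
```python
from h import *
print(go(.694,-.109,.045,-.07),tool()[1]); s=cap('scene','s10.png')
cv2.imwrite('pics/v10.png',np.hstack([cv2.resize((255*(cv2.imread('pics/s10.png')[60:260,340:480]/255.)**.5).astype(np.uint8),None,fx=2.8,fy=2.8)]))
```

```text
(array([-0.2,  0.6,  8.5]), np.float64(-0.0), 'alt', np.float64(3.142), 'j6', np.float64(1.3)) [ 0.68922264 -0.10709188  0.12973745]
```

View pics/v10.png

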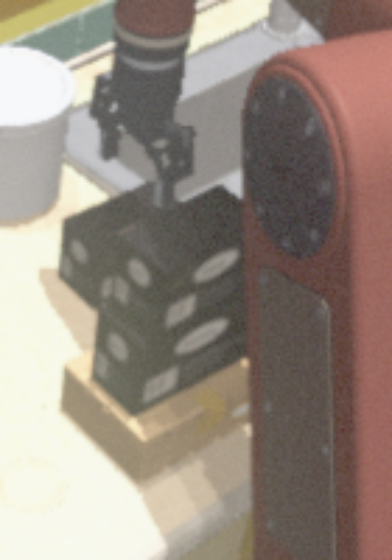

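Emit:
{"name": "servo_tool", "arguments": {"moves": [[-0.2,0.5,1,0,0],[-0.2,0.5,3,0,0],[-0.2,0.5,5,0,0],[-0.2,0.5,7,0,0],[-0.2,0.5,8.3,0,0],[-0.2,0.5,8.3,0,0],[-0.2,0.5,8.3,0,1],[-0.2,0.5,8.3,0,1],[-0.2,0.5,8.3,0,1],[-0.2,0.5,8.3,0,1],[-0.2,0.5,8.3,0,1]], "squeeze": 40}}

```text
clock: 33.07
eef_pos: [0.698, -0.1108, 0.055]
ee_rot: [0.731, 0.682, 0.001, 0.001]
contact_force: [-1.3, 0.4, 7.0]
finger_gap: 0.0685
finger_force: 47.3
```

Emit:
{"name": "servo_tool", "arguments": {"moves": [[0,0,0,0,1],[0,0,-2,0,1],[0,0,-6,0,1],[0,0,-10,0,1],[0,0,-14,0,1],[0,0,-18,0,1],[0,0,-22,0,1],[0,0,-26,0,1],[0,0,-29,0,1],[0,0,-29,0,1]]}}

```text
clock: 33.9
eef_pos: [0.698, -0.1108, 0.352]
ee_rot: [0.731, 0.682, 0.003, 0.005]
contact_force: [0.6, -0.5, 0.7]
finger_gap: 0.0682
finger_force: 46.5
```

Run:
```python
from h import *
print(go(.506,.001,.34,-.06),tool()[1],tool()[0]['finger_gap'])
c=cap('top','t11.png')
cv2.imwrite('pics/v11.png',cv2.resize((255*(cv2.imread('pics/t11.png')[125:275,340:490]/255.)**.5).astype(np.uint8),None,fx=4,fy=4))
```

```text
(array([  9.8, -20. ,   0.9]), np.float64(-0.01), 'alt', np.float64(3.132), 'j6', np.float64(1.3)) [ 0.69804027 -0.11080665  0.35200956] 0.06821732173295585
```

View pics/v11.png

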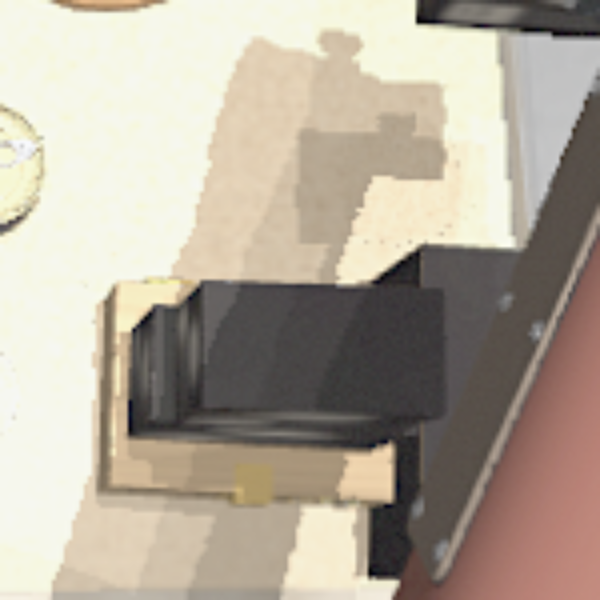

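Run:
```python
from h import *
c=cap('top')
print(quad(c,[(390,195.75),(451.25,197),(451.25,229.5),(389.25,228)],.254))
```

```text
(array([0.5033, 0.0024]), array([132.,  70., 132.,  69.]), -1.596)
```

Emit:
{"name": "servo_tool", "arguments": {"moves": [[2,-3,-1,0,1],[4,-7,-1,0,1],[6,-11,-1,0,1],[8,-15,-1,0,1],[9,-18,-1,0,1],[9.8,-19.8,-1,0,1],[9.8,-20,-1,0,1],[9.8,-20,-1,0,1],[9.8,-20,0,0,1],[9.8,-20,1.5,0,1],[9.8,-20,2.5,0,1],[9.8,-20,2.5,0,1]]}}

```text
clock: 35.0
eef_pos: [0.5039, 0.0011, 0.314]
ee_rot: [0.732, 0.682, -0.001, -0.002]
contact_force: [-0.9, 0.0, -2.2]
finger_gap: 0.0681
finger_force: 46.6
```

Run:
```python
from h import *
print(go(.506,.001,.310,-.06),tool()[1],tool()[0]['finger_gap'])
```

```text
(array([0. , 0.2, 0.4]), np.float64(-0.011), 'alt', np.float64(3.131), 'j6', np.float64(1.38)) [0.50386047 0.00113342 0.31403201] 0.06814486701123976
```

Emit:
{"name": "servo_tool", "arguments": {"moves": [[-0.1,0.1,0.2,-0.011,1],[-0.1,0.1,0.4,-0.011,1],[-0.1,0.1,0.5,-0.011,1],[-0.1,0.1,0.5,-0.011,1]]}}

```text
clock: 35.33
eef_pos: [0.5053, 0.0002, 0.313]
ee_rot: [0.728, 0.686, -0.0, 0.0]
contact_force: [-0.2, 0.3, -1.7]
finger_gap: 0.0679
finger_force: 46.6
```

Emit:
{"name": "servo_tool", "arguments": {"moves": [[0,0,0,0,0.1],[0,0,0,0,0],[0,0,0,0,0],[0,0,0,0,0],[0,0,-1,0,0],[0,0,-3,0,0],[0,0,-6,0,0],[0,0,-9,0,0],[0,0,-9,0,0]]}}

```text
clock: 36.08
eef_pos: [0.5057, 0.0002, 0.4087]
ee_rot: [0.728, 0.686, 0.002, 0.003]
contact_force: [-0.5, 0.1, 0.6]
finger_gap: 0.0853
finger_force: 0.0
```

Emit:
{"name": "servo_tool", "arguments": {"moves": [[4,0,0,0,0],[8,0,0,0,0],[12,0,0,0,0],[16,0,0,0,0],[20,0,0,0,0],[24,0,0,0,0],[28,0,0,0,0],[30,0,0,0,0],[30,0,0,0,0]]}}

```text
clock: 36.83
eef_pos: [0.5222, 0.3038, 0.402]
ee_rot: [0.726, 0.687, -0.0, -0.001]
contact_force: [-0.8, -1.4, 0.4]
finger_gap: 0.0855
finger_force: 0.0
```

Run:
```python
from h import *
print(tool()[1]); c=cap('top'); s=cap('scene'); chest2() if 0 else None
# check with predicted top corners against dark mask edges
a=-.06; R=np.array([[np.cos(a),-np.sin(a)],[np.sin(a),np.cos(a)]])
def corners(cx,cy,w,l,z): return np.c_[(np.array([[w,l],[w,-l],[-w,-l],[-w,l]])/2)@R.T+[cx,cy],[z]*4]
P=corners(.505,.001,.068,.13,.342); u=proj(c,P); print('pred top',u.round(1).tolist())
g=cv2.cvtColor(c['image'],cv2.COLOR_RGB2GRAY).astype(int)
mx=c['image'].max(2)
# far edge row at columns, right edge col at rows of dark blob
for x in(410,425,440): col=mx[150:260,x]; k=np.where(col<75)[0]; print('col',x,'first dark',150+k[0])
e=cv2.Canny((255*(g/255.)**.4).astype(np.uint8),30,80)
for v in(200,210,220): print('row',v,np.where(e[v,360:470])[0]+360)
for x in(415,430,445): print('col',x,np.where(e[170:260,x])[0]+170)
```

```text
[0.52218084 0.30380938 0.40195168]
pred top [[399.4, 185.4], [465.5, 189.4], [465.7, 224.1], [398.7, 220.4]]
col 410 first dark 187
col 425 first dark 188
col 440 first dark 189
row 200 [365 366 368 384 385 386 389 392 394 396 398 400]
row 210 [365 368 372 379 384 387 389 393 397 399]
row 220 [364 368 372 375 379 383 387 389 395 399 400 401 402 403 404 405 406]
col 415 [186 221 223 226 228 230 232 234 237 248 250]
col 430 [187 223 225 228 230 237 249 251 255]
col 445 [186 223 226 230 232]
```

The top of the stack is where it should be (left edge 399, far edge 187, front edge 222), the chest hasn't moved, and the arm is clear.

```bash
python3 -c "
from station import ctrl
print(ctrl.close_job())"
```

```text
the job is handed in; nothing more can be done
None
```

I handed the job in at about 37 s: both pods are in the chest, the lid is pressed shut, the chest sits flush against the big carton, and the three free black cartons are stacked on the middle of its lid with the larger at the bottom. I don't have the verdict. One caution: pressing the lid peaked at about 59 N on the closed fingertips, over the 40 N limit set for the arm and gripper body, though well under the 120 N wrist limit.

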